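# Close the number-plate box

## Task

Put the lid squarely on the open box of motorcycle number plates, then snap its four hinged clips down over the lid's rim, one at a time and in opposite-corner order: any clip first, next the one diagonally across from it, then a third, and last the one diagonally across from that. Leave the box shut with all four clips fully home, and do not disturb the other things on the desk.

Things in the scene. Friction and masses are not known exactly. Their poses are not given: they have to be found in the camera images.
- box: Open grey plastic box fixed to the desk, 150 (x) x 180 (y) x 80 mm high, opening 140 x 170 mm, aluminium plates lying inside below the rim. It may stand left or right of the lid. Origin: centre of its underside, on the desk; x roughly away from the robot, y to the left, z up. Each long side (x = -75 and +75 mm) carries two steel clips, centred at y = +60 and -60 mm.
- lid_handle (a point): Centre of the grip bar of the loose white lid (0.35 kg): bar 18 (x) x 94 (y) x 20 mm high, 22 mm clear above the lid, on two end feet. Lid flange 150 (x) x 180 (y) x 6 mm; plug under it 132 x 162 x 8 mm, dropping into the opening with 4 mm play a side. Site axes = lid axes. It is 32 mm above the flange's top; 46 mm above the desk at the start, 118 mm with the lid home. Either way round fits.
- clip_near_left (a joint): Angle of the near left clip (robot side of the box, at its -x, +y corner), rad. All four clips are alike: a steel plate 40 mm wide (box y), 5 mm thick, reaching 58 mm from its hinge axis, which runs along box y, 84 mm from the box's centre line (9 mm outside the wall), 78 mm above the desk. 0 = shut, plate level over the lid; grows as it swings up and outward to its stop at 1.9 rad.
- clip_near_left_tip (a point): Middle of the free edge of the near left clip (robot side of the box, at its -x, +y corner); moves with it, 54 mm from the hinge axis along the plate, in mid-thickness.
- clip_near_right (a joint): Angle of the near right clip (robot side of the box, at its -x, -y corner), rad. All four start wide open at 1.65 to 1.85 rad, leaning outward, top edge about 130 mm above the desk, outer face up to 33 mm outside the hinge axis. Shut, the plate's top is 92 mm and its rolled free edge 96 mm above the desk, its underside 1.5 mm above the lid's flange.
- clip_near_right_tip (a point): Middle of the free edge of the near right clip (robot side of the box, at its -x, -y corner); moves with it, 54 mm from the hinge axis along the plate, in mid-thickness.
- clip_far_left (a joint): Angle of the far left clip (far side of the box, at its +x, +y corner), rad. An over-centre spring drives each clip open above 0.35 rad and shut below: push it in from outside, then press it down past that point, where it snaps home. Pressing at mid-plate takes up to about 5 N.
- clip_far_left_tip (a point): Middle of the free edge of the far left clip (far side of the box, at its +x, +y corner); moves with it, 54 mm from the hinge axis along the plate, in mid-thickness.
- clip_far_right (a joint): Angle of the far right clip (far side of the box, at its +x, -y corner), rad. Same as the others. A clip cannot shut fully unless the lid is down.
- clip_far_right_tip (a point): Middle of the free edge of the far right clip (far side of the box, at its +x, -y corner); moves with it, 54 mm from the hinge axis along the plate, in mid-thickness.
- pen_cup: Bystander: black pen cup, 76 mm across, 100 mm high, pens to 160 mm. Origin under its centre. Leave alone.
- stapler: Bystander: black stapler, 150 x 36 x 60 mm. Origin under its centre. Leave alone.
- stamp: Bystander: office hand stamp, base 75 x 50 mm, 98 mm high. Origin under its centre. Leave alone.

How it is judged:
On the way, in this order (a step that is already met when the one before it is completed fails the run):
1. the lid sits fully down on the box (z of lid_handle in the frame of box between 0.115 and 0.121 m and horizontal distance between lid_handle and box below 0.009 m and angle between lid_handle's own z axis and vertical below 0.06 rad), for 0.2 s.
2. a first clip is snapped down over the lid (all of step 1 and value of joint any of clip_near_left, clip_near_right, clip_far_left, clip_far_right below 0.12 rad), for 0.1 s.
3. the clip diagonally across from it is snapped down (all of step 1 and (value of joint each of clip_near_left, clip_far_right below 0.12 rad or value of joint each of clip_near_right, clip_far_left below 0.12 rad)), for 0.1 s.
4. a third clip is snapped down (all of step 1 and ((value of joint each of clip_near_left, clip_far_right below 0.12 rad and value of joint any of clip_near_right, clip_far_left below 0.12 rad) or (value of joint each of clip_near_right, clip_far_left below 0.12 rad and value of joint any of clip_near_left, clip_far_right below 0.12 rad))), for 0.1 s.
5. the last clip is snapped down (all of step 1 and value of joint each of clip_near_left, clip_near_right, clip_far_left, clip_far_right below 0.12 rad), for 0.1 s.
At the end, for the whole second after the job is handed in: The lid is on the box: handle centre 115 to 121 mm above the box's underside, within 9 mm of the box's centre sideways, tilted less than 0.06 rad; all four clip joints read below 0.12 rad (all of step 5); the robot touches nothing.
It fails at once if two neighbouring clips are down while the other two are still up (not opposite-corner order) ((value of joint each of clip_near_left, clip_near_right below 0.12 rad and not (value of joint clip_far_left below 0.12 rad) and not (value of joint clip_far_right below 0.12 rad)) or (value of joint each of clip_near_left, clip_far_left below 0.12 rad and not (value of joint clip_near_right below 0.12 rad) and not (value of joint clip_far_right below 0.12 rad)) or (value of joint each of clip_far_right, clip_near_right below 0.12 rad and not (value of joint clip_near_left below 0.12 rad) and not (value of joint clip_far_left below 0.12 rad)) or (value of joint each of clip_far_right, clip_far_left below 0.12 rad and not (value of joint clip_near_left below 0.12 rad) and not (value of joint clip_near_right below 0.12 rad))).
It fails at once if the pen cup is shifted more than 30 mm or tipped over (distance of pen_cup from where it was at the start of the episode above 0.03 m or angle between pen_cup's own z axis and vertical above 0.5 rad).
It fails at once if the stapler is shifted more than 30 mm or tipped over (distance of stapler from where it was at the start of the episode above 0.03 m or angle between stapler's own z axis and vertical above 0.5 rad).
It fails at once if the stamp is shifted more than 30 mm or tipped over (distance of stamp from where it was at the start of the episode above 0.03 m or angle between stamp's own z axis and vertical above 0.5 rad).
It also fails if it takes over 64 s, if anything falls off the work surface, if the arm or the gripper's body presses on something with over 40 N, if the wrist force passes 120 N, or if a joint passes its speed limit or range.

## Robot

A 6-joint arm with a two-finger parallel gripper is mounted at the origin on the work surface. World frame = base frame: x ahead of the robot, y to its left, z up, the work surface at z = 0. Lengths are in m, angles in rad, forces in N, time in s.
With the tool pointing down it reaches from about 0.225 to 0.875 m from the base axis. Payload 3.4 kg.
Tool frame: the origin (TCP) lies on the centre line of the jaws, within the pads' length; the fingertips stand 17 mm ahead of it and the grasp point (between the pads) lies 2 mm behind it (nose_length is the distance from the TCP to the fingertips, in m); z points along the fingers, y is the line along which they close (so a half turn about z gives the same grasp; the last joint's range is limited). The gripper opens to 85 mm and grips with 20 to 120 N. Pads are 22 mm wide; open, the fingers measure 114 mm over their backs; the gripper's body (76 mm by 85 mm) begins 54 mm behind the grasp point. The pads swing forward as they close: fully open they stand 13 mm farther back than shut.
Start: joints at [1.117, 0.276, 1.505, -0, 1.361, -0.121], TCP at [0.188, 0.543, 0.248] pointing down, gripper open.
Joint ranges: [-2.89, 2.89], [-0.75, 2.08], [0.22, 2.7], [-1.18, 4.32], [0.11, 2.71], [-2.7, 2.7]. Speed limits (rad/s): [2.57, 2.57, 3.14, 3.14, 3.14, 3.14].

## Interface

Orientations are given as a unit quaternion [w, x, y, z].
In Python, from rig import get_state, get_image, sign_off, find_in, place_of, nose_length gives the robot as it stands.
- The arm moves only by the tool apply_moves, never from a script. Its argument "deltas" is one flat list of numbers, 5 for each row, row after row: the finger opening in mm, from 0 to 85.4, then the shift along the tool's x, y, z in mm, then the turn about the tool's z in degrees. A call has 1 to 12 rows; each row is the pose to reach, as a shift and turn from the pose commanded when the call began, along the tool's axes at that moment; what a row does not reach only later rows make up. A row lasts 1/12 s, in which the tool goes at most 41.7 mm and 7.16 degrees, less where a joint would pass 70% of its speed; a pose out of reach is approached as far as the arm can. A call with a gripper value outside its range is refused whole. The fingers move at their own pace and stop on an object; "squeeze" is the grip in N (left out, the last holds). Time passes only in rows, so rows that repeat a pose let the fingers close. It gives the time, the measured TCP pose, the force, the opening and the grip force at its end, in the units of the state.
- get_state(): the state, without advancing time (a new reading comes with each control period).
- get_image(name): name is "scene" or "side" or "wrist"; returns a dict with "frame" (480x640x3 uint8, red, green, blue), "K" (3x3 intrinsics, pixels), "position" and "orientation" of the camera in the world. Camera axes: x right, y down, z forward; pixel columns grow to the right and rows downward; lengths in m; the calibration is good to about 2 mm. The wrist camera is an equidistant fisheye: a pixel r from the principal point sees the ray r / f radians off the axis. A picture is of the moment at which its call begins. There is no depth.
- sign_off(): hands the job in; it is judged then, once.
Trained networks look in a picture, given as the dict that the camera call returned (one of the last four; its "shot" number tells which), for a name from the list of things; names that differ only in an ending like _2 or _b are one class to them, and where a whole thing is asked for, a point or a joint stands for the part that bears it (a point fixed in the world has none). Each returns a list of dicts, best first, with "score" (0 to 1); they miss things now and then, are a little off and sometimes report something else, mostly with a low value. They report only what shows in the picture. A call takes as long as a camera call.
- find_in(query, picture): "point" ([column, row] in pixels, amid what is visible of it).
- place_of(query, picture): "point" ([column, row] in pixels: a listed point, or the origin of a listed thing).
The state is a dict: "clock": time; "qpos": joint angles; "qd": joint speeds; "effort": joint torques, N m; "position": TCP position; "ee_rot": TCP orientation; "contact_force": force on the tool from outside, world axes, zero at the start; "moment": the same for the moment, N m; "width": finger opening in m; "gripper_force": force on a finger pad.
Only numpy, scipy, OpenCV 4.12 (cv2) and the standard library are available. Lean on these libraries where they do the work, as an engineer would, in place of code of your own. Each camera call takes 0.05 s, during which the arm holds its last target. There are 200 camera calls.

## Working session

There is one attempt and no reset: what is moved stays moved. The work goes in short steps, Python scripts to look and compute and a tool call to move; the robot and the scene stay as the last step left them, time stands still between calls to the robot, and variables do not carry over. Pictures are saved under pics/ and viewed, at most 10 in all, crops included, and the job is handed in when it is done.

Besides the shell and the picture viewer there is one more tool, called after ">>>" as name(argument=value, ...) on one line, values as JSON. apply_moves: Moves the arm, as the interface text tells. Its arguments: {"type":"object","properties":{"deltas":{"type":"array"},"squeeze":{"type":"number"}},"required":["deltas"]}

```bash
mkdir -p pics; ls; cat > h.py <<'E'
import numpy as np, cv2
from scipy.spatial.transform import Rotation as R
from rig import *
def rot(q): return R.from_quat([q[1],q[2],q[3],q[0]])
def ray(im,p):
    K=np.array(im["K"]); x=(p[0]-K[0,2])/K[0,0]; y=(p[1]-K[1,2])/K[1,1]
    return rot(im["orientation"]).apply(np.array([x,y,1.]))
def onz(im,p,z):
    d=ray(im,p); c=np.array(im["position"]); return c+d*(z-c[2])/d[2]
def tri(obs):
    A=np.zeros((3,3));b=np.zeros(3)
    for im,p in obs:
        d=ray(im,p); d/=np.linalg.norm(d); P=np.eye(3)-np.outer(d,d); A+=P; b+=P@np.array(im["position"])
    return np.linalg.solve(A,b)
def proj(im,X):
    K=np.array(im["K"]); c=rot(im["orientation"]).inv().apply(np.array(X)-im["position"]); return (K@(c/c[2]))[:2]
def save(im,n): cv2.imwrite("pics/"+n+".png",im["frame"][:,:,::-1])
E
python3 - <<'E'
from h import *
s=get_state(); print(s["clock"],s["position"],s["ee_rot"],s["contact_force"],nose_length)
ims={n:get_image(n) for n in("scene","side")}
for n,i in ims.items(): save(i,n+"0"); print(n,i["position"],i["K"][0][0])
np.set_printoptions(precision=3,suppress=True)
H={"box":0,"lid_handle":.046,"pen_cup":0,"stapler":0,"stamp":0}
for q in ["box","lid_handle","clip_near_left_tip","clip_near_right_tip","clip_far_left_tip","clip_far_right_tip","pen_cup","stapler","stamp"]:
    o=[]
    for n,i in ims.items():
        r=place_of(q,i)
        for a in r[:2]: print(q,n,np.round(a["point"]),round(a["score"],2),onz(i,a["point"],H.get(q,.125)))
        if r:o.append((i,r[0]["point"]))
    if len(o)==2: print("   tri",tri(o))
E
```

```text
pics
0.0 [0.18763761 0.54300087 0.24743256] [-2.64412800e-04  1.65631015e-01  9.86187360e-01 -8.87542196e-04] [-0.08208334 -0.84362019 -0.0413583 ] 0.017
scene [1.39526818 0.70246922 0.96962112] 617.9881205936904
side [ 0.29078236 -0.90803639  0.87863233] 531.9899270960572
box scene [254. 229.] 0.59 [ 0.555 -0.201  0.   ]
box side [334. 321.] 0.92 [ 0.56  -0.189  0.   ]
   tri [ 0.559 -0.195  0.006]
lid_handle scene [364. 280.] 0.56 [0.576 0.152 0.046]
lid_handle side [306. 211.] 0.79 [0.589 0.15  0.046]
   tri [0.584 0.152 0.049]
clip_near_left_tip scene [293. 170.] 0.81 [ 0.433 -0.171  0.125]
clip_near_left_tip side [280. 282.] 0.65 [ 0.448 -0.163  0.125]
   tri [ 0.444 -0.166  0.131]
clip_near_right_tip scene [252. 160.] 0.6 [ 0.462 -0.284  0.125]
clip_near_right_tip side [305. 326.] 0.68 [ 0.466 -0.287  0.125]
   tri [ 0.464 -0.285  0.125]
clip_far_left_tip scene [248. 216.] 0.54 [ 0.637 -0.129  0.125]
clip_far_left_tip side [366. 246.] 0.61 [ 0.653 -0.106  0.125]
clip_far_left_tip side [281. 282.] 0.24 [ 0.45  -0.164  0.125]
   tri [ 0.647 -0.118  0.136]
clip_far_right_tip side [401. 287.] 0.91 [ 0.678 -0.242  0.125]
pen_cup scene [505. 333.] 0.89 [0.482 0.45  0.   ]
pen_cup side [244. 172.] 0.97 [0.478 0.443 0.   ]
pen_cup side [399. 283.] 0.28 [ 0.742 -0.118  0.   ]
   tri [ 0.478  0.449 -0.004]
stapler scene [181. 210.] 0.84 [ 0.618 -0.407  0.   ]
stapler side [398. 397.] 0.76 [ 0.62 -0.4   0.  ]
   tri [ 0.619 -0.402  0.003]
stamp scene [226. 177.] 0.9 [ 0.435 -0.425  0.   ]
stamp side [307. 432.] 0.86 [ 0.433 -0.423  0.   ]
   tri [ 0.434 -0.424  0.001]
```

View pics/scene0.png

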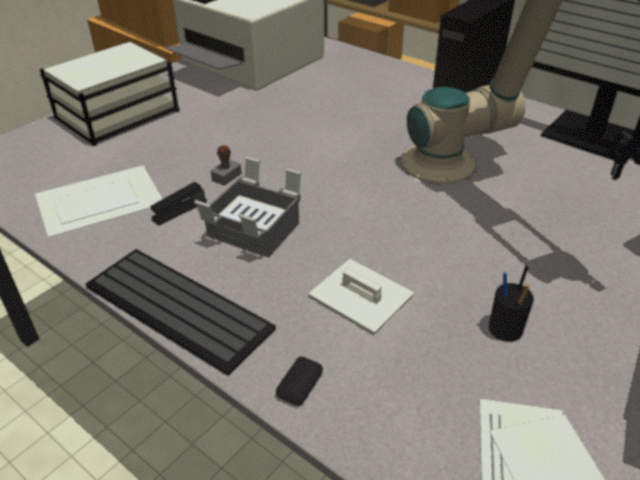

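View pics/side0.png

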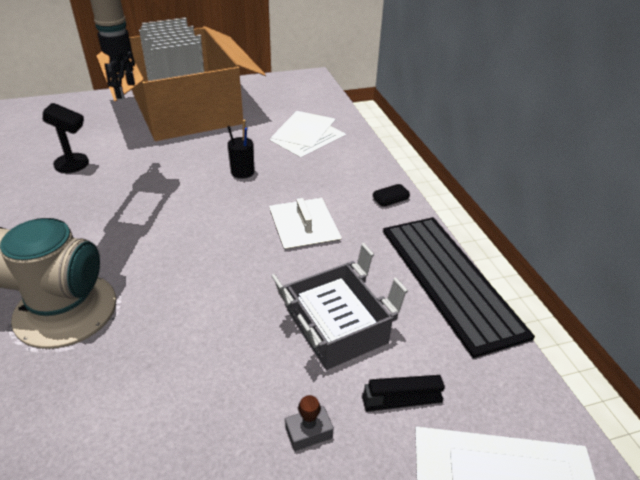

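The scene view shows the box at about (254,215) with all four clips open. The lid is at (362,293) with its bar along the long axis, the stamp at (226,165) and the stapler at (180,202). The side view agrees: box (338,312), lid (305,222). Next I fit the lid and box outlines.

```bash
cat > rect.py <<'E'
from h import *
np.set_printoptions(precision=4,suppress=True)
def topdown(im,z,c,half=.16,s=2000):
    n=int(2*half*s)
    w=np.array([[c[0]-half,c[1]-half,z],[c[0]+half,c[1]-half,z],[c[0]+half,c[1]+half,z],[c[0]-half,c[1]+half,z]])
    src=np.float32([proj(im,x) for x in w]); dst=np.float32([[0,0],[n,0],[n,n],[0,n]])
    return cv2.warpPerspective(im["frame"],cv2.getPerspectiveTransform(src,dst),(n,n))
E
python3 - <<'E'
from rect import *
for n in("scene","side"):
    im=get_image(n); c=(.582,.152)
    t=topdown(im,.014,c); m=(t.min(2)>195).astype(np.uint8)
    # no green/purple tint
    m=cv2.morphologyEx(m,cv2.MORPH_OPEN,np.ones((9,9)))
    cs=max(cv2.findContours(m,0,1)[0],key=cv2.contourArea)
    r=cv2.minAreaRect(cs); print(n,np.array(r[0])/2000-.16+c,np.array(r[1])/2,r[2],cv2.contourArea(cs)/4)
    for q in ["box","lid_handle"]:
        print(q,[ (np.round(a["point"],1),round(a["score"],2)) for a in place_of(q,im)])
    b=topdown(im,.08,(.56,-.195)); cv2.imwrite(f"pics/top_{n}.png",np.hstack([b[:,:,::-1][::2,::2],t[:,:,::-1][::2,::2]]))
i=cv2.imread; cv2.imwrite("pics/top.png",np.vstack([i("pics/top_scene.png"),i("pics/top_side.png")])[:, :])
E
```

```text
scene [0.5838 0.1518] [173.8092 142.5254] 89.58179473876953 24429.125
box [(array([252.7, 228.5]), 0.63), (array([251.2, 158.9]), 0.28)]
lid_handle [(array([361.1, 277.9]), 0.89)]
side [0.5852 0.1578] [198.5 155.5] 90.0 26454.5
box [(array([334. , 321.9]), 0.71)]
lid_handle [(array([304.2, 212.7]), 0.85), (array([368.7, 246.9]), 0.31)]
```

View pics/top.png

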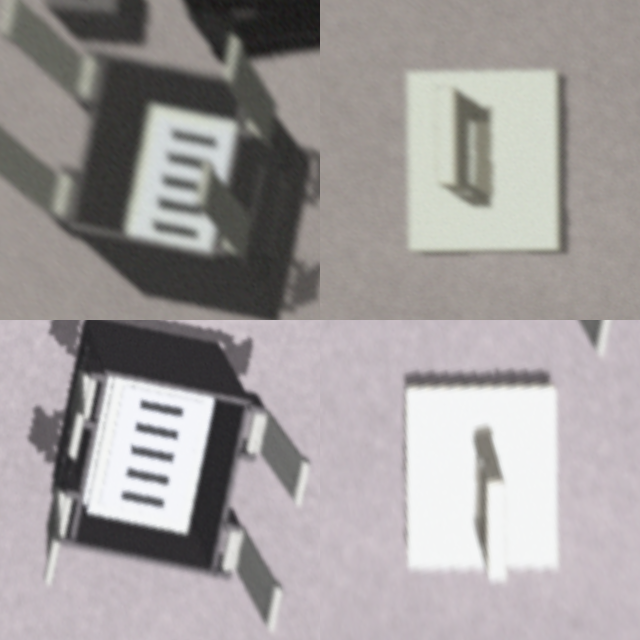

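The top-down views put the lid at about (0.584, 0.151) with yaw near 0. The box rim is around (0.56, -0.20), yaw about +11°. A closer wrist look will tighten both.

```bash
cat >> h.py <<'E'
def deltas(target,ytool=None,s=None):
    "tool-frame shift mm and turn deg to reach world TCP target with tool y at heading ytool deg"
    s=s or get_state(); Rt=rot(s["ee_rot"]); d=Rt.inv().apply(np.array(target)-s["position"])*1000
    y=Rt.apply([0,1,0]); a=np.degrees(np.arctan2(y[1],y[0])); t=0 if ytool is None else a-ytool
    return np.round(d,1),round((t+180)%360-180,2)
def rayf(im,p):
    K=np.array(im["K"]); x=(p[0]-K[0,2]);y=(p[1]-K[1,2]); r=np.hypot(x,y); th=r/K[0,0]
    return rot(im["orientation"]).apply([x/r*np.sin(th),y/r*np.sin(th),np.cos(th)])
def projf(im,X):
    K=np.array(im["K"]); c=rot(im["orientation"]).inv().apply(np.atleast_2d(X)-im["position"])
    th=np.arctan2(np.hypot(c[:,0],c[:,1]),c[:,2]); a=np.arctan2(c[:,1],c[:,0])
    return np.c_[K[0,2]+K[0,0]*th*np.cos(a),K[1,2]+K[1,1]*th*np.sin(a)]
def top(im,z,c,half=.16,s=2000):
    n=int(2*half*s); g=(np.arange(n)+.5)/s-half
    X,Y=np.meshgrid(c[0]+g,c[1]+g); P=projf(im,np.c_[X.ravel(),Y.ravel(),np.full(X.size,z)]).astype(np.float32).reshape(n,n,2)
    return cv2.remap(im["frame"],P[...,0],P[...,1],cv2.INTER_LINEAR)
E
python3 - <<'E'
from h import *
print(deltas((.57,.15,.26),0), deltas((.55,-.2,.30),11))
E
```

```text
(array([-489.7, -247. ,  -11.7]), np.float64(70.93)) (array([-585.2, -584.4,  -51.7]), np.float64(59.93))
```

>>> apply_moves(deltas=[85,-490,-247,-12,70.9,85,-490,-247,-12,70.9,85,-490,-247,-12,70.9,85,-490,-247,-12,70.9,85,-490,-247,-12,70.9,85,-490,-247,-12,70.9,85,-490,-247,-12,70.9,85,-490,-247,-12,70.9,85,-490,-247,-12,70.9,85,-490,-247,-12,70.9,85,-490,-247,-12,70.9,85,-490,-247,-12,70.9])

```text
clock: 2.3
position: [0.5374, 0.1832, 0.2595]
ee_rot: [0.0, 0.707, 0.707, 0.0]
contact_force: [0.6, 1.6, -0.4]
width: 0.0852
gripper_force: 0.0
```

```bash
python3 - <<'E'
from h import *
s=get_state(); print(s["clock"],s["position"],s["qpos"])
im=get_image("wrist"); print(im["position"],im["K"],rot(im["orientation"]).apply([0,0,1]))
print([(a["point"],a["score"]) for a in place_of("lid_handle",im)],projf(im,[.584,.151,.046]))
print(deltas((.57,.15,.26),0),deltas((.55,-.2,.30),11))
E
```

```text
2.3 [0.53738218 0.18322196 0.25947934] [2.05868067e-01 2.58725637e-01 1.50137633e+00 3.01789538e-04
 1.38100368e+00 2.05760466e-01]
[0.53709914 0.24802553 0.38565024] [[371.64829954   0.         321.39347354]
 [  0.         371.64829954 237.43874222]
 [  0.           0.           1.        ]] [ 4.23603270e-05 -2.60019891e-01 -9.65603259e-01]
[] [[370.43715615 243.06676885]]
(array([-30.1,  29.2,  -0.8]), np.float64(-0.33)) (array([-380.3,   11.4,  -40. ]), np.float64(-11.33))
```

```bash
python3 - <<'E'
from h import *
im=get_image("wrist"); t=top(im,.014,(.584,.151),.13,2000)
cv2.imwrite("pics/w1.png",np.hstack([cv2.resize(im["frame"],(560,420))[:,:,::-1],np.vstack([t[::3,::3,::-1],np.zeros((420-t[::3].shape[0],t[::3].shape[1],3),np.uint8)])]))
m=(t.min(2)>175).astype(np.uint8); m=cv2.morphologyEx(m,cv2.MORPH_OPEN,np.ones((9,9)))
for c in sorted(cv2.findContours(m,0,1)[0],key=cv2.contourArea)[-2:]:
    r=cv2.minAreaRect(c); print(np.array(r[0])/2000-.13+[.584,.151],np.array(r[1])/2,r[2])
E
```

```text
Traceback (most recent call last):
ValueError: all the input array dimensions except for the concatenation axis must match exactly, but along dimension 1, the array at index 0 has size 174 and the array at index 1 has size 520
```

```bash
python3 - <<'E'
from h import *
im=get_image("wrist"); t=top(im,.014,(.584,.151),.13,2000)
cv2.imwrite("pics/w1.png",np.hstack([cv2.resize(im["frame"],(400,300)),cv2.resize(t,(300,300))])[:,:,::-1])
m=(t.min(2)>175).astype(np.uint8); m=cv2.morphologyEx(m,cv2.MORPH_OPEN,np.ones((9,9)))
for c in sorted(cv2.findContours(m,0,1)[0],key=cv2.contourArea)[-2:]:
    r=cv2.minAreaRect(c); print(np.array(r[0])/2000-.13+[.584,.151],np.array(r[1])/2,r[2])
E
```

```text
[0.519   0.08225] [43.5 25. ] 90.0
[0.58184561 0.16260327] [192.82362366 178.00643921] 81.45092010498047
```

View pics/w1.png

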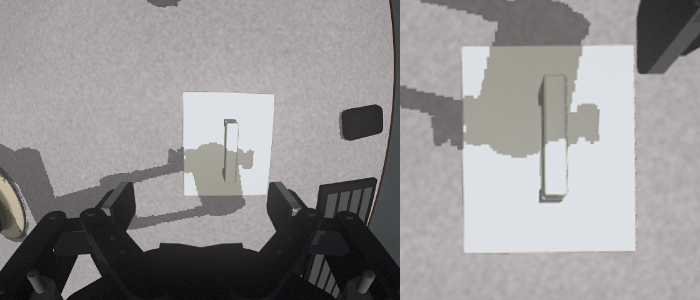

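The wrist view shows the lid and its bar clearly at (228,143). Rectified, the lid centre is (0.583, 0.150), yaw about -0.4°, and the size comes out at 150×179 mm, which matches. Next I look at the box.

>>> apply_moves(deltas=[85,-370,20,-40,-11,85,-370,20,-40,-11,85,-370,20,-40,-11,85,-370,20,-40,-11,85,-370,20,-40,-11,85,-370,20,-40,-11,85,-370,20,-40,-11,85,-370,20,-40,-11,85,-370,20,-40,-11,85,-370,20,-40,-11,85,-370,20,-40,-11])

```text
clock: 3.42
position: [0.5563, -0.1855, 0.2992]
ee_rot: [-0.0, 0.637, 0.771, 0.0]
contact_force: [-0.9, 0.5, -0.1]
width: 0.085
gripper_force: 0.0
```

```bash
python3 - <<'E'
from h import *
im=get_image("wrist"); t=top(im,.08,(.56,-.2),.16,2000)
cv2.imwrite("pics/w2.png",np.hstack([cv2.resize(im["frame"],(400,300)),cv2.resize(t,(400,400))[:300]])[:,:,::-1])
cv2.imwrite("pics/w2t.png",cv2.resize(t,(600,600))[:,:,::-1])
np.save("w2.npy",im,allow_pickle=True)
for q in ["box","clip_near_left_tip","clip_near_right_tip","clip_far_left_tip","clip_far_right_tip"]:
    print(q,[(np.round(a["point"]),round(a["score"],2),(lambda d,z:im["position"]+d*(z-im["position"][2])/d[2])(rayf(im,a["point"]),0 if q=="box" else .129)) for a in place_of(q,im)[:2]])
s=get_state();print(s["clock"],s["position"])
E
```

```text
box [(array([322., 210.]), 0.58, array([ 0.55934508, -0.20167677,  0.        ]))]
clip_near_left_tip [(array([192., 174.]), 0.82, array([ 0.44284333, -0.16737706,  0.129     ])), (array([198., 350.]), 0.38, array([ 0.46232237, -0.3338394 ,  0.129     ]))]
clip_near_right_tip [(array([202., 309.]), 0.92, array([ 0.46387761, -0.28766233,  0.129     ]))]
clip_far_left_tip [(array([448., 171.]), 0.83, array([ 0.65029792, -0.1241924 ,  0.129     ])), (array([192., 173.]), 0.21, array([ 0.44269358, -0.16629833,  0.129     ]))]
clip_far_right_tip []
3.7167 [ 0.55639873 -0.18303112  0.2993067 ]
```

View pics/w2t.png

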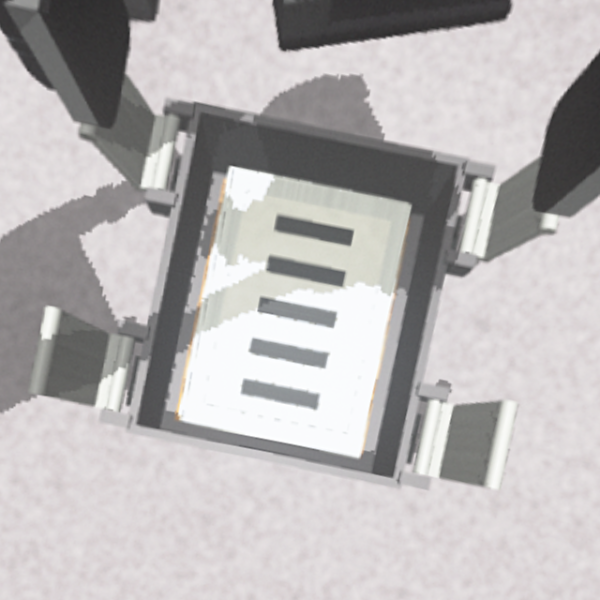

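The rectified box view shows the rim corners at about (193,102), (470,165), (402,487) and (132,430). That gives a 151×177 mm box centred at (0.5595, -0.202) with yaw about 11.6°, consistent with the network. Now I fetch the lid.

```bash
python3 - <<'E'
from h import *
print(deltas((.583,.15,.12),-.4),deltas((.583,.15,.044),-.4))
E
```

```text
(array([321.5,  90.6, 179.5]), np.float64(11.58)) (array([321.4,  90.6, 255.5]), np.float64(11.58))
```

>>> apply_moves(deltas=[50,321.5,90.6,179.5,11.6,50,321.5,90.6,179.5,11.6,50,321.5,90.6,179.5,11.6,50,321.5,90.6,179.5,11.6,50,321.5,90.6,179.5,11.6,50,321.5,90.6,179.5,11.6,50,321.5,90.6,179.5,11.6,50,321.5,90.6,179.5,11.6,50,321.5,90.6,179.5,11.6,50,321.5,90.6,179.5,11.6,50,321.5,90.6,179.5,11.6])

```text
clock: 4.63
position: [0.5822, 0.151, 0.1182]
ee_rot: [-0.001, 0.709, 0.706, -0.001]
contact_force: [0.2, -0.5, -0.1]
width: 0.0498
gripper_force: 0.0
```

```bash
python3 - <<'E'
from h import *
print(deltas((.583,.15,.044),-.4),get_state()["contact_force"])
im=get_image("wrist"); 
for z,c in((.056,(.583,.15)),): t=top(im,z,c,.08,4000); cv2.imwrite("pics/w3.png",np.hstack([cv2.resize(im["frame"],(400,300)),cv2.resize(t,(400,400))[50:350]])[:,:,::-1])
E
```

```text
(array([-1. ,  1.1, 74.2]), np.float64(0.14)) [ 0.16088715 -0.5163667  -0.08491997]
```

View pics/w3.png

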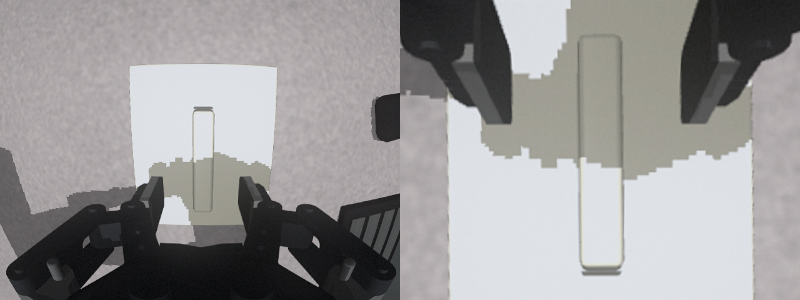

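The bar is between the fingers at about (203,160). Rectified, it is centred on (0.583, 0.150) and 93 mm long, as it should be. I descend and grip.

>>> apply_moves(deltas=[50,-1,1,37,0,50,-1,1,65,0,50,-1,1,74,0,50,-1,1,74,0,50,-1,1,74,0,5,-1,1,74,0,5,-1,1,74,0,5,-1,1,74,0,5,-1,1,74,0,5,-1,1,74,0,5,-1,1,74,0], squeeze=60)

```text
clock: 5.6
position: [0.5855, 0.1468, 0.0477]
ee_rot: [0.001, 0.711, 0.704, 0.001]
contact_force: [-2.0, -0.7, 5.8]
width: 0.017
gripper_force: 61.9
```

```bash
python3 - <<'E'
from h import *
s=get_state()
for k in("position","ee_rot","contact_force","moment","qd","width","gripper_force"): print(k,np.round(s[k],4))
print(deltas((.583,.15,.044),0))
E
```

```text
position [0.5855 0.1468 0.0477]
ee_rot [0.0008 0.7105 0.7037 0.0009]
contact_force [-2.0113 -0.7087  5.7956]
moment [-0.1402  0.3626  0.0191]
qd [-0.0018 -0.0008  0.0006 -0.0013 -0.0009  0.0011]
width 0.017
gripper_force 61.8896
(array([ 3.1, -2.6,  3.7]), np.float64(-0.56))
```

>>> apply_moves(deltas=[5,0,0,-20,0,5,0,0,-40,0,5,0,0,-40,0,5,0,0,-40,0])

```text
clock: 5.93
position: [0.5856, 0.147, 0.0865]
ee_rot: [0.001, 0.711, 0.704, 0.001]
contact_force: [0.2, -0.1, -5.1]
width: 0.017
gripper_force: 60.4
```

```bash
python3 - <<'E'
from h import *
s=get_state()
for k in("position","ee_rot","contact_force","moment","qd","width","gripper_force"): print(k,np.round(s[k],4))
print(deltas((.583,.15,.084),-.4))
im=get_image("wrist"); side=get_image("side")
t=top(im,.014+.04,(.583,.15),.12,2000)
cv2.imwrite("pics/w4.png",np.hstack([cv2.resize(im["frame"],(400,300)),cv2.resize(t,(300,300))])[:,:,::-1])
for q in("lid_handle",): print([(a["point"],a["score"],onz(side,a["point"],.086)) for a in place_of(q,side)], place_of(q,im))
E
```

```text
position [0.5856 0.147  0.0865]
ee_rot [0.0008 0.7106 0.7036 0.0011]
contact_force [ 0.2327 -0.1065 -5.0855]
moment [ 0.0175  0.0563 -0.0473]
qd [-0.0018  0.0261  0.0384  0.0002  0.0054 -0.0003]
width 0.017
gripper_force 60.3907
(array([ 2.9, -2.6,  2.5]), np.float64(-0.16))
[([306.2, 201.0], 0.96, array([0.58679365, 0.13858087, 0.086     ]))] []
```

View pics/w4.png

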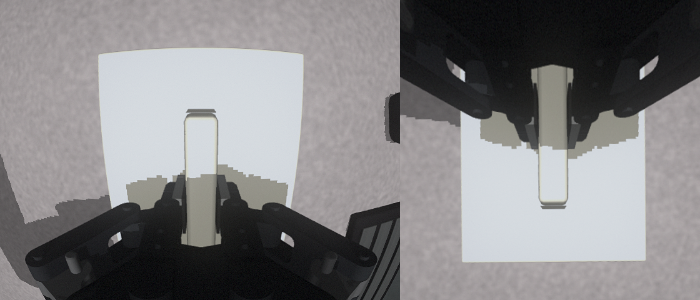

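The lid is held. The bar is between the pads, the wrist reads -5 N, and the lid is centred about 2.6 mm along tool +x from the TCP. Next I lift and carry it over the box.

```bash
python3 - <<'E'
from h import *
print(deltas((.5856,.147,.215)),deltas((.56,-.2045,.215),11.6+.2))
E
```

```text
(array([   0.2,    1.6, -130.8]), 0) (array([-351.5,  -20.5, -130.6]), np.float64(-12.37))
```

>>> apply_moves(deltas=[5,0,0,-40,0,5,0,0,-80,0,5,-20,0,-118,0,5,-351,-22,-129,-12.4,5,-351,-22,-129,-12.4,5,-351,-22,-129,-12.4,5,-351,-22,-129,-12.4,5,-351,-22,-129,-12.4,5,-351,-22,-129,-12.4,5,-351,-22,-129,-12.4,5,-351,-22,-129,-12.4,5,-351,-22,-129,-12.4])

```text
clock: 7.13
position: [0.5587, -0.2127, 0.2136]
ee_rot: [0.002, 0.633, 0.774, -0.003]
contact_force: [1.4, -0.2, -3.9]
width: 0.0171
gripper_force: 60.7
```

>>> apply_moves(deltas=[5,0,0,0,0,5,0,0,0,0,5,0,0,0,0])

```text
clock: 7.38
position: [0.559, -0.2026, 0.2137]
ee_rot: [-0.001, 0.63, 0.776, 0.0]
contact_force: [-1.0, 0.2, -4.4]
width: 0.0171
gripper_force: 60.7
```

```bash
python3 - <<'E'
from h import *
s=get_state(); print(s["position"],s["contact_force"],s["moment"],s["qd"])
print(deltas((.56,-.2045,.155),11.8))
E
```

```text
[ 0.55896728 -0.20261587  0.2137357 ] [-1.01690325  0.24193078 -4.41532915] [-0.01517394  0.01716591 -0.04232454] [ 0.0156061  -0.00940682 -0.00478365 -0.0022783  -0.00281478 -0.00048272]
(array([-2.2,  0.7, 58.7]), np.float64(0.07))
```

>>> apply_moves(deltas=[5,-2,1,30,0,5,-2,1,55,0,5,-2,1,59,0,5,-2,1,59,0,5,-2,1,59,0,5,-2,1,59,0])

```text
clock: 7.88
position: [0.5621, -0.2055, 0.1574]
ee_rot: [0.002, 0.63, 0.777, 0.0]
contact_force: [0.1, -0.1, -5.0]
width: 0.0171
gripper_force: 60.7
```

```bash
python3 - <<'E'
from h import *
s=get_state(); print(s["position"],s["contact_force"],s["moment"])
print(deltas((.56,-.2045,.1195),11.8))
ims={n:get_image(n) for n in("scene","side","wrist")}
c=np.array([.5595,-.202]); a=np.radians(11.6); bx=np.array([np.cos(a),np.sin(a)]); by=np.array([-bx[1],bx[0]])
out=[]
for n,im in ims.items():
    f=im["frame"].copy(); 
    if n!="wrist":
        k=4; p0=proj(im,[*c,.12]).astype(int)-[50,50]; f=cv2.resize(f[p0[1]:p0[1]+100,p0[0]:p0[0]+100],None,fx=k,fy=k,interpolation=cv2.INTER_CUBIC)
        for z,col in((.08,(255,0,0)),(s["position"][2]-.0017-.032,(0,160,0))):
            q=[(proj(im,[*(c+i*.075*bx+j*.09*by),z])-p0+.5)*k for i,j in((1,1),(1,-1),(-1,-1),(-1,1))]
            cv2.polylines(f,[np.int32(q)],True,col,1)
        f=cv2.resize(f,(400,400))
    else: 
        f=top(im,s["position"][2]-.0017-.032,c,.15,2000); f=cv2.resize(f,(400,400))
    out.append(f[:, :, ::-1])
cv2.imwrite("pics/m5.png",np.hstack(out[:2])); cv2.imwrite("pics/m5w.png",out[2])
E
```

```text
[ 0.56208211 -0.20551717  0.15742867] [ 0.14418374 -0.12818553 -5.01964667] [-0.00111638 -0.00549832  0.00821687]
(array([ 1.5, -1.9, 37.9]), np.float64(0.09))
```

View pics/m5.png

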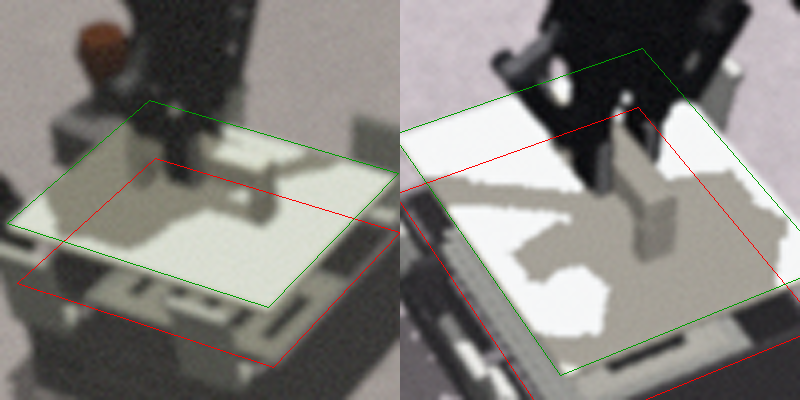

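The target outlines (green for the lid level, red for the rim) sit on the lid and box within about 2 mm in both views. I lower with a small correction.

>>> apply_moves(deltas=[5,1,-1.5,12,0,5,1,-1.5,20,0,5,1,-1.5,26,0,5,1,-1.5,32,0,5,1,-1.5,36,0,5,1,-1.5,39,0,5,1,-1.5,40,0,5,1,-1.5,40,0])

```text
clock: 8.7
position: [0.559, -0.205, 0.1197]
ee_rot: [0.001, 0.631, 0.776, 0.0]
contact_force: [-7.3, 2.4, 17.1]
width: 0.0168
gripper_force: 63.8
```

The TCP height of 0.1197 is the expected home height, so the lid is seated. I release and retreat.

>>> apply_moves(deltas=[45,0,0,-1,0,45,0,0,-1,0,45,0,0,-1,0,45,0,0,-1,0,45,0,0,-30,0,45,0,0,-65,0,0,0,0,-80,0,0,0,0,-80,0,0,0,0,-80,0])

```text
clock: 9.45
position: [0.5596, -0.2052, 0.1963]
ee_rot: [0.001, 0.63, 0.776, 0.0]
contact_force: [-0.2, 0.6, -0.6]
width: 0.0094
gripper_force: 0.0
```

```bash
python3 - <<'E'
from h import *
s=get_state(); print(s["clock"],s["position"],s["contact_force"],s["width"])
ims={n:get_image(n) for n in("scene","side","wrist")}
c=np.array([.5595,-.202]); a=np.radians(11.6); bx=np.array([np.cos(a),np.sin(a)]); by=np.array([-bx[1],bx[0]])
for n in("scene","side"): print(n,[(a["score"],onz(ims[n],a["point"],.118)) for a in place_of("lid_handle",ims[n])])
im=ims["side"];k=4; p0=proj(im,[*c,.1]).astype(int)-[60,60]; f=cv2.resize(im["frame"][p0[1]:p0[1]+120,p0[0]:p0[0]+120],None,fx=k,fy=k,interpolation=cv2.INTER_CUBIC)
q=[(proj(im,[*(c+i*.075*bx+j*.09*by),.086])-p0+.5)*k for i,j in((1,1),(1,-1),(-1,-1),(-1,1))]
cv2.polylines(f,[np.int32(q)],True,(255,0,0),1)
w=top(ims["wrist"],.086,c,.15,1600)
cv2.imwrite("pics/m6.png",np.hstack([cv2.resize(f,(400,400)),cv2.resize(w,(400,400))])[:,:,::-1])
E
```

```text
9.45 [ 0.55956806 -0.20516769  0.1962683 ] [-0.22804914  0.60997687 -0.64034504] 0.00944115647199599
scene [(0.87, array([ 0.54778348, -0.20588138,  0.118     ]))]
side [(0.56, array([ 0.55970835, -0.20465798,  0.118     ])), (0.23, array([ 0.57706433, -0.47201367,  0.118     ]))]
```

View pics/m6.png

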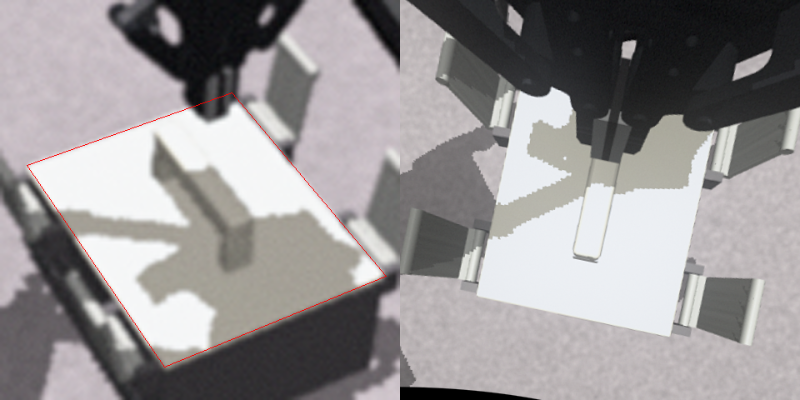

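The lid is flush on the box: the red outline at z = 0.086 matches the flange all round, and all four clips are still open. I start with the far-left clip, going outside it, pushing in, then pressing down. Tool y is along box +x and tool x along box +y.

>>> apply_moves(deltas=[0,20,40,0,0,0,45,80,0,0,0,60,120,0,0,0,63,140,0,0,0,63,142,0,0,0,63,142,30,0,0,63,142,58,0,0,63,142,66,0,0,63,142,66,0,0,63,142,66,0])

```text
clock: 10.53
position: [0.6848, -0.1145, 0.1295]
ee_rot: [-0.001, 0.631, 0.776, -0.0]
contact_force: [-0.6, 0.3, 0.4]
width: 0.0
gripper_force: 0.0
```

```bash
cat > b.py <<'E'
from h import *
def bx():
    s=get_state(); a=np.radians(11.6); d=np.array(s["position"][:2])-[.559,-.202]
    return np.round([1000*(d@[np.cos(a),np.sin(a)]),1000*(d@[-np.sin(a),np.cos(a)]),1000*s["position"][2]],1),np.round(s["contact_force"],1),s["clock"]
E
python3 -c "
from b import *
print(bx())"
```

```text
(array([140.8,  60.4, 129.5]), array([-0.6,  0.3,  0.4]), 10.5333)
```

>>> apply_moves(deltas=[0,0,-15,0,0,0,0,-28,0,0,0,0,-41,0,0,0,0,-54,0,0,0,0,-66,0,0,0,0,-70,3,0,0,0,-75,7,0,0,0,-80,11,0,0,0,-84,15,0,0,0,-84,17,0,0,0,-84,18,0])

```text
clock: 11.45
position: [0.6022, -0.1312, 0.1107]
ee_rot: [-0.001, 0.631, 0.776, -0.0]
contact_force: [0.4, 0.2, -0.5]
width: 0.0
gripper_force: 0.0
```

```bash
python3 -c "
from b import *
print(bx())"
```

```text
(array([ 56.6,  60.7, 110.7]), array([ 0.4,  0.2, -0.5]), 11.45)
```

>>> apply_moves(deltas=[0,0,0,-40,0,0,0,0,-70,0,0,-20,-30,-77,0,0,-45,-70,-77,0,0,-70,-110,-77,0,0,-95,-150,-77,0,0,-113,-182,-77,0,0,-120,-196,-77,0,0,-121,-199,-77,0,0,-121,-199,-77,0])

```text
clock: 12.28
position: [0.4321, -0.2915, 0.1885]
ee_rot: [-0.0, 0.632, 0.775, 0.0]
contact_force: [0.1, 0.4, -0.6]
width: 0.0001
gripper_force: 0.0
```

```bash
cat > chk.py <<'E'
from b import *
a=np.radians(11.6); X=np.array([np.cos(a),np.sin(a)]); Y=np.array([-X[1],X[0]])
P={"near_left":(-1,1),"near_right":(-1,-1),"far_left":(1,1),"far_right":(1,-1)}
ims=[get_image("scene"),get_image("side")]
def pt(k,th):
    i,j=P[k]; u,v=54,11.5; d=84-(u*np.cos(th)-v*np.sin(th)); z=78+u*np.sin(th)+v*np.cos(th)
    return [*(np.array([.559,-.202])+i*d/1000*X+j*.06*Y),z/1000]
for k in P:
    o=[]
    for im in ims:
        r=[a for a in place_of("clip_"+k+"_tip",im)[:1]]
        o.append((r and (np.round(r[0]["point"]),round(r[0]["score"],2)),"shut",np.round(proj(im,pt(k,0))),"open",np.round(proj(im,pt(k,1.75)))))
    print(k,*o,sep="\n   ")
print(bx())
E
python3 chk.py
```

```text
near_left
   ((array([294., 172.]), 0.73), 'shut', array([278., 201.]), 'open', array([292., 172.]))
   ([], 'shut', array([311., 283.]), 'open', array([278., 281.]))
near_right
   ((array([250., 159.]), 0.62), 'shut', array([236., 188.]), 'open', array([251., 160.]))
   ((array([303., 326.]), 0.56), 'shut', array([340., 322.]), 'open', array([305., 322.]))
far_left
   ((array([266., 214.]), 0.56), 'shut', array([265., 214.]), 'open', array([246., 218.]))
   ((array([335., 272.]), 0.62), 'shut', array([336., 274.]), 'open', array([367., 250.]))
far_right
   ((array([203., 203.]), 0.49), 'shut', array([223., 201.]), 'open', array([202., 204.]))
   ((array([399., 285.]), 0.59), 'shut', array([366., 312.]), 'open', array([399., 285.]))
(array([-140.7,  -61.1,  188.6]), array([ 0.5,  0.4, -0.8]), 12.7833)
```

Both views put the far-left tip at its shut position and the others still open. Near-right is next.

>>> apply_moves(deltas=[0,0,-1,30,0,0,0,-1,52,0,0,0,-1,59,0,0,0,-1,59,0,0,0,14,59,0,0,0,27,59,0,0,0,40,59,0,0,0,53,59,0,0,0,66,59,0,0,0,70,62,0,0,0,75,66,0,0,0,80,70,0])

```text
clock: 13.78
position: [0.5128, -0.2742, 0.1188]
ee_rot: [0.001, 0.63, 0.776, 0.0]
contact_force: [-0.2, 0.5, 1.1]
width: 0.0
gripper_force: 0.2
```

>>> apply_moves(deltas=[0,0,3,4,0,0,0,3,7,0,0,0,3,8,0,0,0,3,8,0])

```text
clock: 14.12
position: [0.5136, -0.2734, 0.11]
ee_rot: [-0.001, 0.631, 0.776, -0.0]
contact_force: [-0.1, 0.0, -0.6]
width: -0.0001
gripper_force: 0.0
```

```bash
python3 chk.py
```

```text
near_left
   ((array([293., 171.]), 0.58), 'shut', array([278., 201.]), 'open', array([292., 172.]))
   ((array([279., 283.]), 0.56), 'shut', array([311., 283.]), 'open', array([278., 281.]))
near_right
   ((array([236., 187.]), 0.58), 'shut', array([236., 188.]), 'open', array([251., 160.]))
   ((array([337., 324.]), 0.63), 'shut', array([340., 322.]), 'open', array([305., 322.]))
far_left
   ((array([263., 212.]), 0.59), 'shut', array([265., 214.]), 'open', array([246., 218.]))
   ([], 'shut', array([336., 274.]), 'open', array([367., 250.]))
far_right
   ((array([207., 203.]), 0.8), 'shut', array([223., 201.]), 'open', array([202., 204.]))
   ((array([401., 287.]), 0.77), 'shut', array([366., 312.]), 'open', array([399., 285.]))
(array([-58.3, -61.2, 110.8]), array([ 0.2,  0.8, -0.4]), 14.6167)
```

Near-right is shut. Far-right next.

>>> apply_moves(deltas=[0,0,0,-40,0,0,0,0,-70,0,0,0,30,-77,0,0,0,70,-77,0,0,0,110,-77,0,0,0,150,-77,0,0,0,182,-77,0,0,0,197,-77,0,0,0,200,-77,0,0,0,200,-50,0,0,0,200,-25,0,0,0,200,-19,0])

```text
clock: 15.62
position: [0.7065, -0.2318, 0.1252]
ee_rot: [-0.004, 0.631, 0.776, -0.001]
contact_force: [-1.0, 0.2, -1.4]
width: -0.0001
gripper_force: 0.0
```

>>> apply_moves(deltas=[0,0,0,0,0,0,0,-15,0,0,0,0,-28,0,0,0,0,-41,0,0,0,0,-54,0,0,0,0,-66,0,0,0,0,-70,3,0,0,0,-75,7,0,0,0,-80,11,0,0,0,-84,15,0,0,0,-84,17,0,0,0,-84,18,0])

```text
clock: 16.62
position: [0.6269, -0.2495, 0.1103]
ee_rot: [-0.001, 0.631, 0.776, -0.0]
contact_force: [0.6, -0.3, -0.7]
width: -0.0001
gripper_force: 0.0
```

```bash
python3 chk.py
```

```text
near_left
   ((array([235., 187.]), 0.36), 'shut', array([278., 201.]), 'open', array([292., 172.]))
   ((array([338., 327.]), 0.27), 'shut', array([311., 283.]), 'open', array([278., 281.]))
near_right
   ((array([237., 186.]), 0.61), 'shut', array([236., 188.]), 'open', array([251., 160.]))
   ((array([338., 322.]), 0.94), 'shut', array([340., 322.]), 'open', array([305., 322.]))
far_left
   ((array([263., 214.]), 0.94), 'shut', array([265., 214.]), 'open', array([246., 218.]))
   ((array([332., 274.]), 0.8), 'shut', array([336., 274.]), 'open', array([367., 250.]))
far_right
   ((array([225., 200.]), 0.5), 'shut', array([223., 201.]), 'open', array([202., 204.]))
   ((array([365., 312.]), 0.77), 'shut', array([366., 312.]), 'open', array([399., 285.]))
(array([ 57.9, -60.7, 111.8]), array([ 0.2,  0.6, -0.2]), 17.1167)
```

Far-right is shut. Near-left is the last one.

>>> apply_moves(deltas=[0,0,0,-40,0,0,0,0,-70,0,0,20,-30,-77,0,0,45,-70,-77,0,0,70,-110,-77,0,0,95,-150,-77,0,0,113,-183,-77,0,0,120,-197,-77,0,0,121,-200,-77,0,0,121,-200,-50,0,0,121,-200,-25,0,0,121,-200,-19,0])

```text
clock: 18.12
position: [0.4056, -0.1715, 0.1285]
ee_rot: [-0.002, 0.631, 0.776, -0.0]
contact_force: [0.4, 0.6, -0.5]
width: 0.0002
gripper_force: 0.0
```

>>> apply_moves(deltas=[0,0,0,0,0,0,0,15,0,0,0,0,28,0,0,0,0,41,0,0,0,0,54,0,0,0,0,66,0,0,0,0,70,3,0,0,0,75,7,0,0,0,80,11,0,0,0,84,15,0,0,0,84,17,0,0,0,84,18,0])

```text
clock: 19.12
position: [0.4888, -0.1549, 0.1118]
ee_rot: [-0.001, 0.63, 0.776, -0.0]
contact_force: [-0.6, -0.1, -0.4]
width: 0.0001
gripper_force: 0.0
```

>>> apply_moves(deltas=[0,0,0,-40,0,0,0,0,-80,0,0,20,-20,-120,0,0,60,-60,-140,0,0,90,-90,-150,0,0,100,-100,-150,0,0,100,-100,-150,0,0,100,-100,-150,0])

```text
clock: 19.78
position: [0.3693, -0.077, 0.2634]
ee_rot: [0.001, 0.63, 0.776, 0.0]
contact_force: [0.7, -0.6, 0.1]
width: 0.0002
gripper_force: 0.0
```

```bash
cat >> chk.py <<'E'
out=[]
for im in ims:
    p0=proj(im,[.559,-.202,.1]).astype(int)-[60,60]; out.append(cv2.resize(im["frame"][p0[1]:p0[1]+120,p0[0]:p0[0]+120],(400,400),interpolation=cv2.INTER_CUBIC))
cv2.imwrite("pics/end.png",np.hstack(out)[:,:,::-1])
for q in("pen_cup","stapler","stamp"): print(q,[np.round(onz(im,a["point"],0),3) for im in ims for a in place_of(q,im)[:1]])
E
python3 chk.py
```

```text
near_left
   ([], 'shut', array([278., 201.]), 'open', array([292., 172.]))
   ((array([313., 285.]), 0.91), 'shut', array([311., 283.]), 'open', array([278., 281.]))
near_right
   ((array([237., 189.]), 0.65), 'shut', array([236., 188.]), 'open', array([251., 160.]))
   ((array([341., 324.]), 0.81), 'shut', array([340., 322.]), 'open', array([305., 322.]))
far_left
   ((array([264., 213.]), 0.91), 'shut', array([265., 214.]), 'open', array([246., 218.]))
   ((array([337., 274.]), 0.58), 'shut', array([336., 274.]), 'open', array([367., 250.]))
far_right
   ((array([224., 198.]), 0.58), 'shut', array([223., 201.]), 'open', array([202., 204.]))
   ((array([367., 309.]), 0.75), 'shut', array([366., 312.]), 'open', array([399., 285.]))
(array([-158.9,  159.1,  262.3]), array([-0.3,  1. ,  1.1]), 20.2833)
pen_cup [array([0.474, 0.453, 0.   ]), array([0.471, 0.456, 0.   ])]
stapler [array([ 0.624, -0.403,  0.   ]), array([ 0.621, -0.407,  0.   ])]
stamp [array([ 0.436, -0.423,  0.   ]), array([ 0.433, -0.427,  0.   ])]
```

View pics/end.png

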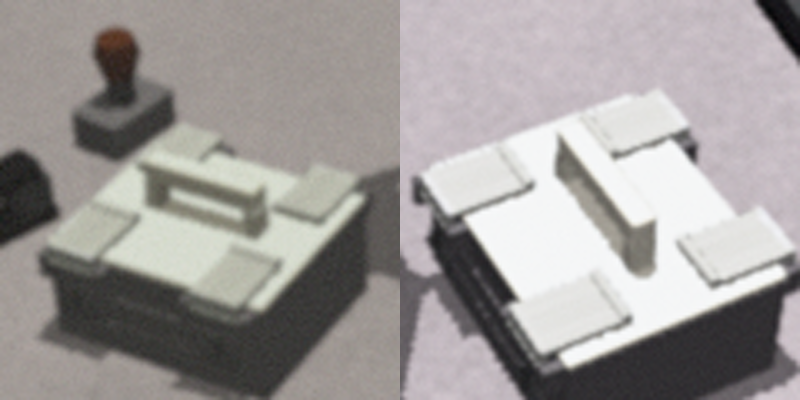

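Both views show all four clips lying flat over the lid and the handle upright in the middle. The bystanders have not moved and the arm is clear, so I hand it in.

```bash
python3 -c "
from rig import *
print(sign_off())"
```

```text
the job is handed in; nothing more can be done
None
```

The job is handed in at about 20 s on the robot clock: the lid is seated, all four clips read shut in the camera views (snapped far-left, near-right, far-right, near-left), and the other things on the desk stand where they were; the judge's verdict was not shown.

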